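Lever a fixture plate up onto its catch

TASK

The heavy steel fixture plate has to stand propped up along one edge. Press down on the rubber sleeve at the free end of the pry bar that rests over the fulcrum block, so that the bar's tip levers up the plate's lip until the spring catch swings in fully under it; then let the bar go and leave the plate propped on the catch. Lift the plate with the bar only: do not touch the plate yourself or shove it out of its place.

Things in the scene. Friction and masses are not known exactly. Their poses are not given: they have to be found in the camera images.
- bar_end (a point): Press point: middle of the top face of the pry bar's black rubber sleeve (26 mm wide, 60 mm long), 30 mm short of the bar's free end, about 125 mm from the fulcrum and 85 mm above the bench at the start. x lies across the bar, y level along it towards the plate, z up (as at the start; they turn with the bar). Pushed straight down it takes 4 to 12 N; the lip rises about a third as far.
- pry_bar: Loose flat steel bar 22 x 8 mm, 218 mm long, 0.35 kg, lying over a fixed fulcrum block (crest 30 mm high, cheeks 43 mm) and sloping up 20 degrees from its tip under the plate's lip to its free end. Origin at bench height below the block's crest, axes as bar_end. The catch is surely in once bar_end is 35 mm above the bench; do not drive it below 25 mm.
- fixture_plate: Dark steel plate, about 4 kg, 100 x 120 x 40 mm, nine small holes and two low strips on top (48 mm high overall), loose on the bench. Origin at the centre of its underside, z up, -y to the pry bar. On the -y side its top 18 mm overhang as a lip 27 mm deep, its underside 22 mm above the bench; the opposite lower edge stays on the bench when the lip is raised.
- catch (a joint): Spring catch: two round steel arms beside the bar's tip, on the foot of the fulcrum block. 0 to 0.2 rad: leaning back against the lip (start); 0.94 rad: upright under the lip. It swings in by itself once the lip is raised about 12 mm, then carries the plate, tilted about 0.1 rad.

How it is judged:
By the outcome, as a careful person would: the job done as asked, in the order asked, and still so for the second after the job is handed in, with the robot touching nothing.
It also fails if it takes over 32 s, if anything falls off the work surface, if the arm or the gripper's body presses on something with over 40 N, if the wrist force passes 120 N, or if a joint passes its speed limit or range.

ROBOT

A 7-joint arm with a two-finger parallel gripper is mounted at the origin on a cart in front of the work surface, level with it; the furniture and walls round the work are solid. World frame = base frame: x ahead of the robot, y to its left, z up, the work surface at z = 0. Lengths are in mm, angles in rad, forces in N, time in s.
With the tool pointing down it reaches from about 425 to 825 mm from the base axis. Payload 3.6 kg.
Tool frame: the origin (TCP) lies where the fingers leave the gripper's body, on its centre line; the fingertips stand 84 mm ahead of it and the grasp point (between the pads) lies 65 mm ahead of it; z points along the fingers, y is the line along which they close (so a half turn about z gives the same grasp; the last joint's range is limited). The gripper opens to 93 mm and grips with 3 to 60 N. Pads are 15 mm wide; open, the fingers measure 128 mm over their backs; the gripper's body (75 mm by 188 mm) begins 65 mm behind the grasp point.
Start: joints at [1.093, 0.615, -0.013, 1.423, 0.008, 1.103, -0.04], TCP at [283.202, -585.034, 302.74] pointing down, gripper open.
Joint ranges: [-3.12, 3.12], [-0.3, 2.06], [-1.34, 1.32], [0.26, 2.42], [-1.36, 4.5], [0.01, 1.98], [-2.84, 2.84]. Speed limits (rad/s): [2.79, 2.79, 3.14, 3.14, 3.14, 3.14, 3.14].

INTERFACE

Orientations are given as a rotation vector (axis times angle).
In Python, from bench import r gives the robot as it stands.
- The arm moves only by the tool arm_command, never from a script. Its argument "commands" is a list of rows, each an object of numbers: "fingers": the opening, from -1 (shut) to 1 (fully open); "dx", "dy", "dz": the shift along the tool's x, y, z in mm; "ax", "ay", "az": the turn, a rotation vector about the tool's x, y, z in rad. In form: [{"fingers": .., "dx": .., "dy": .., "dz": .., "ax": .., "ay": .., "az": ..}, ...]. A call has 1 to 5 rows; each row is the pose to reach, as a shift and turn from the pose commanded when the call began, along the tool's axes at that moment; what a row does not reach only later rows make up. A row lasts 1/12 s, in which the tool goes at most 41.7 mm and 7.16 degrees, less where a joint would pass 70% of its speed; a pose out of reach is approached as far as the arm can. A call with a gripper value outside its range is refused whole. The fingers move at their own pace and stop on an object; "newtons" is the grip in N (left out, the last holds). Time passes only in rows, so rows that repeat a pose let the fingers close. It gives the time, the measured TCP pose, the force, the opening and the grip force at its end, in the units of the state.
- r.read_state(): the state, without advancing time (a new reading comes with each control period).
- r.read_camera(name): name is "side" or "top"; returns the picture (384x512x3 uint8, blue, green, red); there is no depth.
- r.get_calibration(name): a dict with "mtx" (3x3 intrinsics, pixels), "pose" (4x4, takes a point from camera to world coordinates). Camera axes: x right, y up, looking along -z (the intrinsics and any distortion apply to the point x, -y, -z); pixel columns grow to the right and rows downward; lengths in mm; the calibration is good to about 2 mm. A picture is of the moment at which its call begins. get_calibration takes no time and is no camera call.
- r.finish_job(): hands the job in; it is judged then, once.
The state is a dict: "time": time; "qpos": joint angles; "dq": joint speeds; "joint_efforts": joint torques, N m; "eef_pos": TCP position; "orientation": TCP orientation; "wrist_force": force on the tool from outside, world axes, zero at the start; "wrist_torque": the same for the moment, N m; "grip_width": opening from 0.0 (shut) to 1.0 (fully open); "finger_force": force on a finger pad.
Only numpy, scipy, OpenCV 4.12 (cv2) and the standard library are available. Lean on these libraries where they do the work, as an engineer would, in place of code of your own. Each camera call takes 0.05 s, during which the arm holds its last target. There are 200 camera calls.

## Working session

There is one attempt and no reset: what is moved stays moved. The work goes in short steps, Python scripts to look and compute and a tool call to move; the robot and the scene stay as the last step left them, time stands still between calls to the robot, and variables do not carry over. Pictures are saved under pics/ and viewed, at most 10 in all, crops included, and the job is handed in when it is done.

Besides the shell and the picture viewer there is one more tool, called as name(argument=value, ...) on one line, values as JSON. arm_command: Moves the arm, as the interface text tells. Its arguments: {"type":"object","properties":{"commands":{"type":"array","items":{"type":"object","properties":{"fingers":{"type":"number"},"dx":{"type":"number"},"dy":{"type":"number"},"dz":{"type":"number"},"ax":{"type":"number"},"ay":{"type":"number"},"az":{"type":"number"}}}},"newtons":{"type":"number"}},"required":["commands"]}

```bash
mkdir -p pics; python3 - <<'E'
from bench import r
import cv2,json
for n in("side","top"):
    cv2.imwrite(f"pics/{n}0.png",r.read_camera(n)); c=r.get_calibration(n); print(n,c)
print(r.read_state())
E
```

```text
side {'mtx': array([[415.26379793,   0.        , 252.2749183 ],
       [  0.        , 415.26379793, 187.63659271],
       [  0.        ,   0.        ,   1.        ]]), 'pose': array([[ 9.99139278e-01, -3.87353064e-02,  1.48417798e-02,
         4.57166230e+02],
       [ 3.59827267e-02,  6.31306663e-01, -7.74698097e-01,
        -6.77486524e+02],
       [ 2.06384536e-02,  7.74565345e-01,  6.32157085e-01,
         6.24253867e+02],
       [ 0.00000000e+00,  0.00000000e+00,  0.00000000e+00,
         1.00000000e+00]])}
top {'mtx': array([[381.07265756,   0.        , 250.90588152],
       [  0.        , 381.07265756, 202.10641539],
       [  0.        ,   0.        ,   1.        ]]), 'pose': array([[ 2.75460628e-02,  9.98751590e-01, -4.16710465e-02,
         3.92446833e+02],
       [-9.99616949e-01,  2.76336828e-02,  1.52799985e-03,
        -2.19502490e+01],
       [ 2.67761676e-03,  4.16129940e-02,  9.99130216e-01,
         9.28412647e+02],
       [ 0.00000000e+00,  0.00000000e+00,  0.00000000e+00,
         1.00000000e+00]])}
{'time': 0.1, 'qpos': array([ 1.09349786,  0.61578182, -0.01262384,  1.42470944,  0.00812487,
        1.10341738, -0.04041737]), 'dq': array([-1.14700475e-03, -2.43479381e-03,  8.43182881e-05, -6.03698557e-03,
       -1.40002312e-03, -2.69365335e-04, -9.79090975e-04]), 'joint_efforts': array([ 2.09868951e-03, -4.60038292e+01,  2.09852555e-01, -1.66242653e+01,
       -6.13026065e-02,  1.69326912e-02,  9.82065944e-05]), 'eef_pos': array([ 282.98196662, -584.59627893,  301.7328809 ]), 'orientation': array([-3.05996106e+00, -7.01740347e-01,  8.64105663e-04]), 'wrist_force': array([-0.31869354, -0.25250571,  0.29348967]), 'wrist_torque': array([ 0.01171919,  0.03935422, -0.02805324]), 'finger_force': 0.0, 'grip_width': 1.0026806608919305}
```

View pics/side0.png

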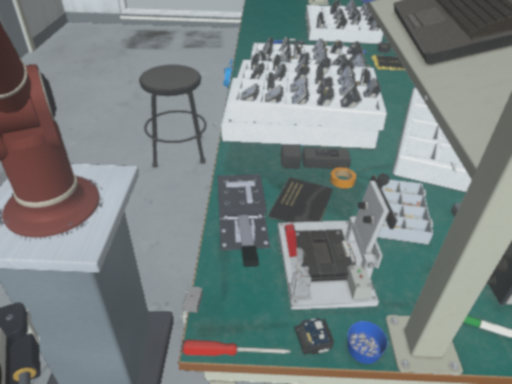

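View pics/top0.png

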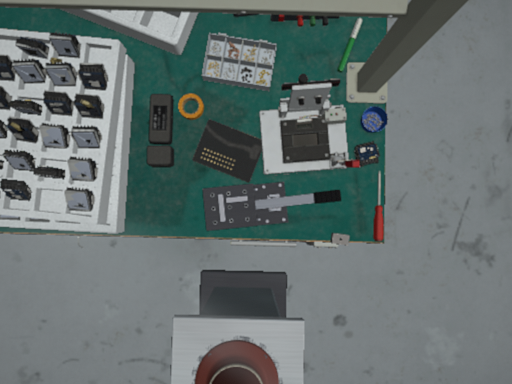

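The side picture shows the bar and plate at (220-270, 175-265), with the black sleeve near (250,256). In the top picture the sleeve is near (327,197) and the plate near (232,205). I'll enlarge both.

```bash
python3 - <<'E'
import cv2,numpy as np
a=cv2.imread("pics/side0.png")[165:275,205:285]; b=cv2.imread("pics/top0.png")[170:240,195:350]
a=cv2.resize(a,None,fx=5,fy=5,interpolation=cv2.INTER_CUBIC); b=cv2.resize(b,None,fx=5,fy=5,interpolation=cv2.INTER_CUBIC)
cv2.imwrite("pics/a.png",a);cv2.imwrite("pics/b.png",b)
E
```

```text
(no output)
```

View pics/a.png

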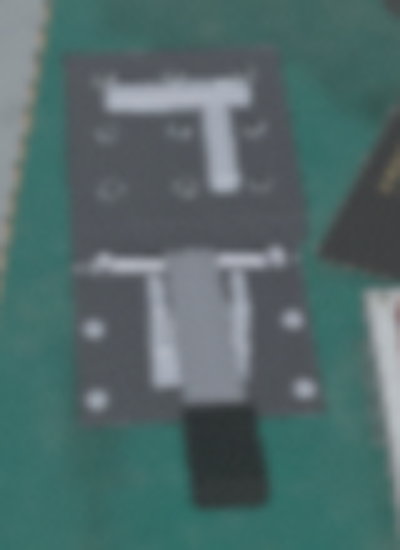

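View pics/b.png

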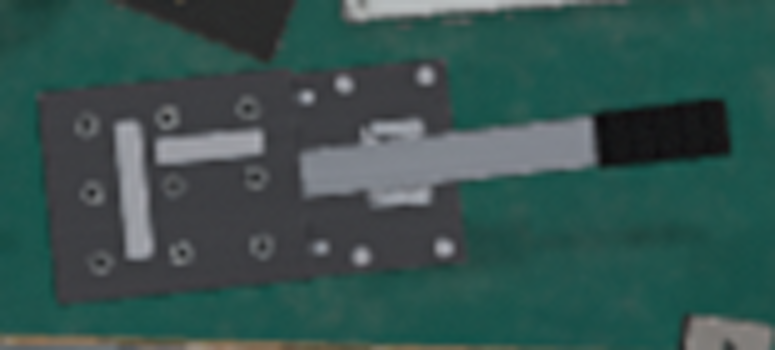

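The enlargements put the centre of the sleeve's top face at side (250.2,255) and top (327.6,196.6). The sleeve's ends in the top picture are at about (314.7,198) and (340.4,195.3).

```bash
cat > h.py <<'E'
from bench import r
import numpy as np
def ray(n,u,v):
    c=r.get_calibration(n);P=c["pose"];K=c["mtx"]
    d=P[:3,:3]@np.array([(u-K[0,2])/K[0,0],-(v-K[1,2])/K[1,1],-1]);return P[:3,3],d
def onz(n,u,v,z):
    o,d=ray(n,u,v);return o+d*(z-o[2])/d[2]
def tri(pa,pb):
    A=[];b=[]
    for n,u,v in(pa,pb):
        o,d=ray(n,u,v);d=d/np.linalg.norm(d);M=np.eye(3)-np.outer(d,d);A.append(M);b.append(M@o)
    return np.linalg.lstsq(np.vstack(A),np.hstack(b),rcond=None)[0]
E
python3 - <<'E'
from h import *
np.set_printoptions(precision=1,suppress=True)
print(tri(("side",250.2,255),("top",327.6,196.6)))
print(onz("side",250.2,255,85),onz("top",327.6,196.6,85))
a=onz("top",314.5,198,75);b=onz("top",340.2,195.3,95);print(a,b,b-a)
for u,v in((40,95),(60,303)): print("plate far", onz("top",195+u/5,170+v/5,40))
for u,v in((292,72),(313,278)): print("lip edge", onz("top",195+u/5,170+v/5,40))
for u,v in((445,60),(465,262)): print("foot", onz("top",195+u/5,170+v/5,5))
t=onz("top",195+303/5,170+173/5,22);print("tip",t)
from scipy.spatial.transform import Rotation as R
s=r.read_state();M=R.from_rotvec(s["orientation"]).as_matrix();print(M)
E
```

```text
[ 446.2 -194.1   79. ]
[ 447.5 -199.3   85. ] [ 444.5 -192.9   85. ]
[ 441.2 -165.6   75. ] [ 447.5 -218.5   95. ] [  6.3 -52.8  20. ]
plate far [457.   89.4  40. ]
plate far [360.4  76.9  40. ]
lip edge [471.1 -28.   40. ]
lip edge [375.2 -40.4  40. ]
foot [ 482.1 -102.4    5. ]
foot [ 384.3 -114.5    5. ]
tip [424.6 -34.7  22. ]
[[ 0.9  0.4 -0. ]
 [ 0.4 -0.9  0. ]
 [-0.  -0.  -1. ]]
```

arm_command(commands=[{"fingers": -1, "dx": 25, "dy": -22, "az": 0.07}, {"fingers": -1, "dx": 50, "dy": -45, "az": 0.14}, {"fingers": -1, "dx": 75, "dy": -68, "az": 0.21}, {"fingers": -1, "dx": 100, "dy": -90, "az": 0.28}, {"fingers": -1, "dx": 125, "dy": -113, "az": 0.332}], newtons=20)

```text
validation failed for argument at $.co...
```

arm_command(commands=[{"fingers": -1, "dx": 25, "dy": -22, "dz": 0, "ax": 0, "ay": 0, "az": 0.07}, {"fingers": -1, "dx": 50, "dy": -45, "dz": 0, "ax": 0, "ay": 0, "az": 0.14}, {"fingers": -1, "dx": 75, "dy": -68, "dz": 0, "ax": 0, "ay": 0, "az": 0.21}, {"fingers": -1, "dx": 100, "dy": -90, "dz": 0, "ax": 0, "ay": 0, "az": 0.28}, {"fingers": -1, "dx": 125, "dy": -113, "dz": 0, "ax": 0, "ay": 0, "az": 0.332}], newtons=20)

```text
time: 0.52
eef_pos: [346.7, -427.2, 302.3]
orientation: [-3.135, -0.181, 0.001]
wrist_force: [0.2, -0.3, -0.0]
grip_width: 0.689
finger_force: 0.0
```

arm_command(commands=[{"fingers": -1, "dx": 18, "dy": -32, "dz": 0, "ax": 0, "ay": 0, "az": 0}, {"fingers": -1, "dx": 36, "dy": -65, "dz": 0, "ax": 0, "ay": 0, "az": 0}, {"fingers": -1, "dx": 54, "dy": -98, "dz": 0, "ax": 0, "ay": 0, "az": 0}, {"fingers": -1, "dx": 72, "dy": -130, "dz": 0, "ax": 0, "ay": 0, "az": 0}, {"fingers": -1, "dx": 90, "dy": -163, "dz": 5, "ax": 0, "ay": 0, "az": 0}])

```text
time: 0.93
eef_pos: [417.1, -254.9, 298.3]
orientation: [3.135, 0.186, 0.002]
wrist_force: [1.0, -0.1, -0.1]
grip_width: 0.334
finger_force: 0.0
```

arm_command(commands=[{"fingers": -1, "dx": 18, "dy": -32, "dz": 20, "ax": 0, "ay": 0, "az": 0}, {"fingers": -1, "dx": 36, "dy": -65, "dz": 45, "ax": 0, "ay": 0, "az": 0}, {"fingers": -1, "dx": 36, "dy": -65, "dz": 70, "ax": 0, "ay": 0, "az": 0}, {"fingers": -1, "dx": 36, "dy": -65, "dz": 95, "ax": 0, "ay": 0, "az": 0}, {"fingers": -1, "dx": 36, "dy": -65, "dz": 95, "ax": 0, "ay": 0, "az": 0}])

```text
time: 1.35
eef_pos: [442.3, -185.4, 198.8]
orientation: [-3.131, -0.19, 0.014]
wrist_force: [-1.2, 0.4, -0.5]
grip_width: 0.012
finger_force: 0.0
```

```bash
python3 - <<'E'
from h import *
import cv2
a=r.read_camera("side")[165:285,205:305]; b=r.read_camera("top")[160:240,195:355]
a=cv2.resize(a,None,fx=4,fy=4,interpolation=cv2.INTER_CUBIC); b=cv2.resize(b,None,fx=4,fy=4,interpolation=cv2.INTER_CUBIC)
c=np.zeros((480,1040,3),np.uint8);c[:,:400]=a;c[:320,400:]=b
cv2.imwrite("pics/c.png",cv2.resize(c,(800,369)))
s=r.read_state();print(s["eef_pos"],s["orientation"],s["wrist_force"],s["time"])
E
```

```text
[ 444.16153015 -187.67725858  202.43902885] [-3.1354185  -0.18578537  0.00322185] [0.84588251 0.15756179 0.75938272] 1.45
```

View pics/c.png

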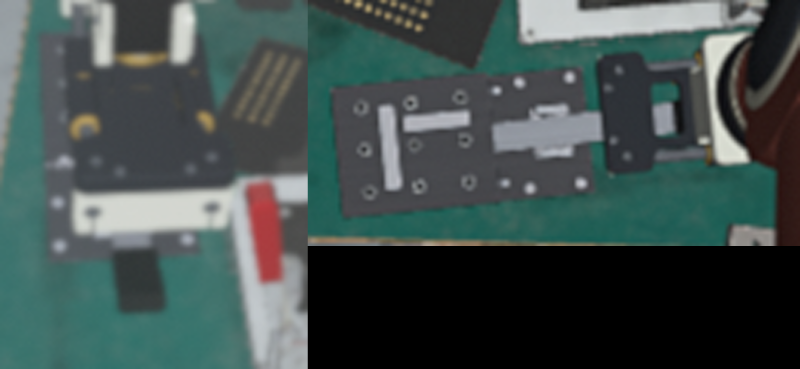

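The gripper is lined up over the sleeve: the closed fingertips show at about (130,240), in line with the sleeve axis (133,250)–(143,310). Now I go down until they touch.

arm_command(commands=[{"fingers": -1, "dx": 0, "dy": 0, "dz": 10, "ax": 0, "ay": 0, "az": 0}, {"fingers": -1, "dx": 0, "dy": 0, "dz": 20, "ax": 0, "ay": 0, "az": 0}, {"fingers": -1, "dx": 0, "dy": 0, "dz": 26, "ax": 0, "ay": 0, "az": 0}, {"fingers": -1, "dx": 0, "dy": 0, "dz": 30, "ax": 0, "ay": 0, "az": 0}, {"fingers": -1, "dx": 0, "dy": 0, "dz": 30, "ax": 0, "ay": 0, "az": 0}])

```text
time: 1.87
eef_pos: [444.6, -188.0, 173.1]
orientation: [3.136, 0.185, 0.001]
wrist_force: [-1.0, -1.2, -0.2]
grip_width: 0.006
finger_force: 0.0
```

arm_command(commands=[{"fingers": -1, "dx": 0, "dy": 0, "dz": 2, "ax": 0, "ay": 0, "az": 0}, {"fingers": -1, "dx": 0, "dy": 0, "dz": 4, "ax": 0, "ay": 0, "az": 0}, {"fingers": -1, "dx": 0, "dy": 0, "dz": 6, "ax": 0, "ay": 0, "az": 0}, {"fingers": -1, "dx": 0, "dy": 0, "dz": 8, "ax": 0, "ay": 0, "az": 0}, {"fingers": -1, "dx": 0, "dy": 0, "dz": 8, "ax": 0, "ay": 0, "az": 0}])

```text
time: 2.28
eef_pos: [445.0, -188.2, 165.0]
orientation: [3.135, 0.186, 0.002]
wrist_force: [0.1, -1.6, 3.3]
grip_width: 0.004
finger_force: 1.3
```

arm_command(commands=[{"fingers": -1, "dx": 0, "dy": 1.5, "dz": 4, "ax": 0, "ay": 0, "az": 0}, {"fingers": -1, "dx": 0, "dy": 3, "dz": 8, "ax": 0, "ay": 0, "az": 0}, {"fingers": -1, "dx": 0, "dy": 4.3, "dz": 12, "ax": 0, "ay": 0, "az": 0}, {"fingers": -1, "dx": 0, "dy": 5.5, "dz": 16, "ax": 0, "ay": 0, "az": 0}, {"fingers": -1, "dx": 0, "dy": 6.5, "dz": 20, "ax": 0, "ay": 0, "az": 0}])

```text
time: 2.7
eef_pos: [445.7, -194.8, 144.5]
orientation: [3.135, 0.185, 0.002]
wrist_force: [0.9, -2.7, 5.7]
grip_width: 0.006
finger_force: 2.0
```

arm_command(commands=[{"fingers": -1, "dx": 0, "dy": 1, "dz": 4, "ax": 0, "ay": 0, "az": 0}, {"fingers": -1, "dx": 0, "dy": 2, "dz": 8, "ax": 0, "ay": 0, "az": 0}, {"fingers": -1, "dx": 0, "dy": 2.5, "dz": 12, "ax": 0, "ay": 0, "az": 0}, {"fingers": -1, "dx": 0, "dy": 3, "dz": 15, "ax": 0, "ay": 0, "az": 0}, {"fingers": -1, "dx": 0, "dy": 3, "dz": 15, "ax": 0, "ay": 0, "az": 0}])

```text
time: 3.12
eef_pos: [445.7, -197.4, 129.2]
orientation: [3.136, 0.186, -0.0]
wrist_force: [1.0, -3.5, 4.4]
grip_width: 0.007
finger_force: 2.2
```

arm_command(commands=[{"fingers": -1, "dx": 0, "dy": 0.5, "dz": 4, "ax": 0, "ay": 0, "az": 0}, {"fingers": -1, "dx": 0, "dy": 1, "dz": 8, "ax": 0, "ay": 0, "az": 0}, {"fingers": -1, "dx": 0, "dy": 1, "dz": 11, "ax": 0, "ay": 0, "az": 0}, {"fingers": -1, "dx": 0, "dy": 1, "dz": 13, "ax": 0, "ay": 0, "az": 0}, {"fingers": -1, "dx": 0, "dy": 1, "dz": 13, "ax": 0, "ay": 0, "az": 0}])

```text
time: 3.53
eef_pos: [446.2, -198.2, 117.1]
orientation: [3.136, 0.186, 0.002]
wrist_force: [0.7, -3.3, 7.9]
grip_width: 0.006
finger_force: 4.5
```

```bash
python3 - <<'E'
from h import *
import cv2
a=r.read_camera("side")[165:285,205:305]; b=r.read_camera("top")[160:240,195:355]
a=cv2.resize(a,None,fx=4,fy=4,interpolation=cv2.INTER_CUBIC); b=cv2.resize(b,None,fx=4,fy=4,interpolation=cv2.INTER_CUBIC)
c=np.zeros((480,1040,3),np.uint8);c[:,:400]=a;c[:320,400:]=b
cv2.imwrite("pics/d.png",cv2.resize(c,(800,369)))
s=r.read_state();print(s["eef_pos"],s["orientation"],s["wrist_force"],s["time"])
E
```

```text
[ 446.23736214 -198.17658388  117.28890576] [3.13548018e+00 1.86297759e-01 1.98767831e-03] [-0.01032856 -3.05566536  8.88219436] 3.6333
```

View pics/d.png

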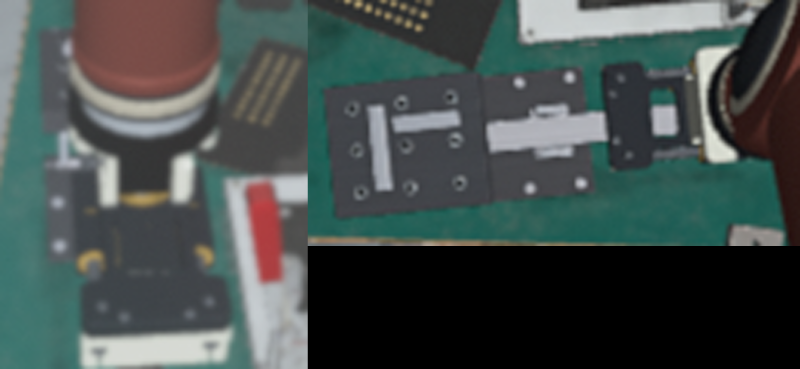

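The tip is at z≈33. The plate's lip is up, and the catch-arm dots that showed at (496,90) and (505,183) are now hidden under the lip. I'll press 2 mm more, hold, then let go along the same arc.

arm_command(commands=[{"fingers": -1, "dx": 0, "dy": 0, "dz": 1, "ax": 0, "ay": 0, "az": 0}, {"fingers": -1, "dx": 0, "dy": 0, "dz": 2.5, "ax": 0, "ay": 0, "az": 0}, {"fingers": -1, "dx": 0, "dy": 0, "dz": 2.5, "ax": 0, "ay": 0, "az": 0}, {"fingers": -1, "dx": 0, "dy": 0, "dz": 2.5, "ax": 0, "ay": 0, "az": 0}, {"fingers": -1, "dx": 0, "dy": 0, "dz": 2.5, "ax": 0, "ay": 0, "az": 0}])

```text
time: 4.05
eef_pos: [446.3, -198.2, 115.0]
orientation: [3.135, 0.186, 0.003]
wrist_force: [1.0, -3.9, 9.0]
grip_width: 0.008
finger_force: 4.7
```

arm_command(commands=[{"fingers": -1, "dx": 0, "dy": 0, "dz": -1.5, "ax": 0, "ay": 0, "az": 0}, {"fingers": -1, "dx": 0, "dy": 0, "dz": -3, "ax": 0, "ay": 0, "az": 0}, {"fingers": -1, "dx": 0, "dy": -0.5, "dz": -4.5, "ax": 0, "ay": 0, "az": 0}, {"fingers": -1, "dx": 0, "dy": -1, "dz": -6, "ax": 0, "ay": 0, "az": 0}, {"fingers": -1, "dx": 0, "dy": -1, "dz": -8, "ax": 0, "ay": 0, "az": 0}])

```text
time: 4.47
eef_pos: [445.5, -196.4, 122.2]
orientation: [-3.135, -0.187, 0.001]
wrist_force: [0.9, -2.1, 2.9]
grip_width: 0.007
finger_force: 1.1
```

arm_command(commands=[{"fingers": -1, "dx": 0, "dy": -0.5, "dz": -3, "ax": 0, "ay": 0, "az": 0}, {"fingers": -1, "dx": 0, "dy": -1, "dz": -6, "ax": 0, "ay": 0, "az": 0}, {"fingers": -1, "dx": 0, "dy": -1.5, "dz": -9, "ax": 0, "ay": 0, "az": 0}, {"fingers": -1, "dx": 0, "dy": -2, "dz": -12, "ax": 0, "ay": 0, "az": 0}, {"fingers": -1, "dx": 0, "dy": -2.5, "dz": -15, "ax": 0, "ay": 0, "az": 0}])

```text
time: 4.88
eef_pos: [444.7, -193.4, 137.1]
orientation: [-3.134, -0.188, 0.003]
wrist_force: [0.3, -0.5, -0.5]
grip_width: 0.004
finger_force: 0.0
```

arm_command(commands=[{"fingers": -1, "dx": 0, "dy": 0, "dz": -8, "ax": 0, "ay": 0, "az": 0}, {"fingers": -1, "dx": 0, "dy": 0, "dz": -20, "ax": 0, "ay": 0, "az": 0}, {"fingers": -1, "dx": 0, "dy": 0, "dz": -45, "ax": 0, "ay": 0, "az": 0}, {"fingers": -1, "dx": 0, "dy": 0, "dz": -80, "ax": 0, "ay": 0, "az": 0}, {"fingers": -1, "dx": 0, "dy": 0, "dz": -110, "ax": 0, "ay": 0, "az": 0}])

```text
time: 5.3
eef_pos: [444.8, -194.0, 248.8]
orientation: [-3.135, -0.187, 0.002]
wrist_force: [1.2, -0.1, -0.2]
grip_width: 0.007
finger_force: 0.0
```

arm_command(commands=[{"fingers": -1, "dx": -5, "dy": 35, "dz": -20, "ax": 0, "ay": 0, "az": 0}, {"fingers": -1, "dx": -10, "dy": 70, "dz": -40, "ax": 0, "ay": 0, "az": 0}, {"fingers": -1, "dx": -20, "dy": 105, "dz": -50, "ax": 0, "ay": 0, "az": 0}, {"fingers": -1, "dx": -25, "dy": 140, "dz": -50, "ax": 0, "ay": 0, "az": 0}, {"fingers": -1, "dx": -30, "dy": 170, "dz": -50, "ax": 0, "ay": 0, "az": 0}])

```text
time: 5.72
eef_pos: [434.9, -369.1, 298.8]
orientation: [3.135, 0.184, 0.002]
wrist_force: [0.2, 0.0, -0.7]
grip_width: 0.007
finger_force: 0.0
```

arm_command(commands=[{"fingers": -1, "dx": -5, "dy": 35, "dz": 0, "ax": 0, "ay": 0, "az": 0}, {"fingers": -1, "dx": -10, "dy": 65, "dz": 0, "ax": 0, "ay": 0, "az": 0}, {"fingers": -1, "dx": -15, "dy": 80, "dz": 0, "ax": 0, "ay": 0, "az": 0}, {"fingers": -1, "dx": -15, "dy": 80, "dz": 0, "ax": 0, "ay": 0, "az": 0}, {"fingers": -1, "dx": -15, "dy": 80, "dz": 0, "ax": 0, "ay": 0, "az": 0}])

```text
time: 6.13
eef_pos: [429.7, -447.8, 296.9]
orientation: [-3.134, -0.184, 0.001]
wrist_force: [0.7, -0.3, -0.7]
grip_width: 0.006
finger_force: 0.0
```

```bash
python3 - <<'E'
from h import *
import cv2
a=r.read_camera("side")[165:285,205:305]; b=r.read_camera("top")[160:240,195:355]
a=cv2.resize(a,None,fx=4,fy=4,interpolation=cv2.INTER_CUBIC); b=cv2.resize(b,None,fx=4,fy=4,interpolation=cv2.INTER_CUBIC)
c=np.zeros((480,1040,3),np.uint8);c[:,:400]=a;c[:320,400:]=b
cv2.imwrite("pics/e.png",cv2.resize(c,(800,369)))
s=r.read_state();print(s["eef_pos"],s["wrist_force"],s["time"])
E
```

```text
[ 431.10270616 -445.83316056  297.18025265] [ 1.05039274  1.0477173  -0.26448539] 6.2333
```

View pics/e.png

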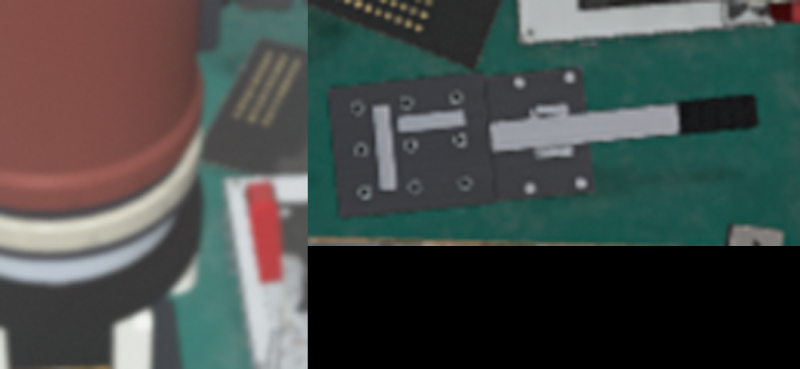

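In the top view the plate looks propped and the catch-arm dots are still hidden under the lip. The arm blocks the side view, so I'll move it aside and check there.

arm_command(commands=[{"fingers": -1, "dx": -35, "dy": 18, "dz": 0, "ax": 0, "ay": 0, "az": 0}, {"fingers": -1, "dx": -70, "dy": 36, "dz": 0, "ax": 0, "ay": 0, "az": 0}, {"fingers": -1, "dx": -105, "dy": 54, "dz": 0, "ax": 0, "ay": 0, "az": 0}, {"fingers": -1, "dx": -140, "dy": 72, "dz": 0, "ax": 0, "ay": 0, "az": 0}, {"fingers": -1, "dx": -170, "dy": 90, "dz": 0, "ax": 0, "ay": 0, "az": 0}])

```text
time: 6.65
eef_pos: [271.2, -556.7, 297.8]
orientation: [-3.135, -0.19, 0.0]
wrist_force: [-0.2, -0.5, -0.6]
grip_width: 0.002
finger_force: 0.0
```

```bash
python3 - <<'E'
from h import *
import cv2
a=r.read_camera("side")[165:275,205:285]; 
cv2.imwrite("pics/f.png",cv2.resize(a,None,fx=5,fy=5,interpolation=cv2.INTER_CUBIC))
E
```

```text
(no output)
```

View pics/f.png

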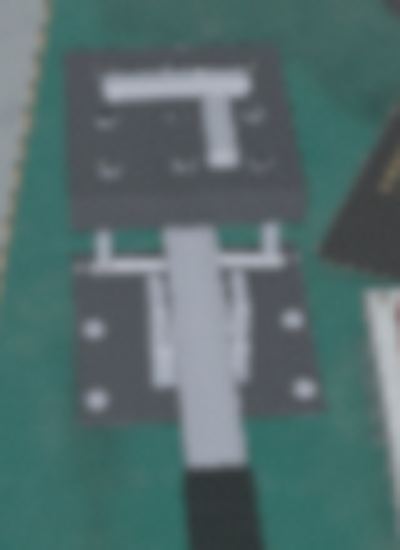

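The plate is propped: its lip is raised, and both catch arms stand upright under it at (103,245) and (270,240). The bar hangs free.

```bash
python3 -c "
from bench import r
print(r.finish_job())"
```

```text
the job is handed in; nothing more can be done
None
```

The plate stands propped on the upright catch, lifted with the bar only; the bar is free, the arm is clear of everything, and the job was handed in after about 7 s of robot time (no verdict returned).

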